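# Find the softest sprung seat pad and push its tag down

### The arm

A 7-joint arm with a two-finger parallel gripper is mounted at the origin on the work surface. World frame = base frame: x ahead of the robot, y to its left, z up, the work surface at z = 0. Lengths are in mm, angles in rad, forces in N, time in s.
With the tool pointing down it reaches from about 400 to 900 mm from the base axis. Payload 5.6 kg.
Tool frame: the origin (TCP) lies midway between the tips of the shut fingers; the grasp point (between the pads) lies 19 mm behind it; z points along the fingers, y is the line along which they close (so a half turn about z gives the same grasp; the last joint's range is limited). The gripper opens to 92 mm and grips with 3 to 60 N. Pads are 20 mm wide; open, the fingers measure 128 mm over their backs; the gripper's body (75 mm by 189 mm) begins 69 mm behind the grasp point.
Start: joints at [-1.203, 0.468, -0.012, 1.603, 0.006, 1.071, -0.056], TCP at [259.613, 595.911, 214.592] pointing down, gripper open.
Joint ranges: [-2.53, 2.53], [-0.31, 2.02], [-1.57, 1.55], [0.28, 2.44], [-1.29, 4.43], [0.15, 1.84], [-2.92, 2.92]. Speed limits (rad/s): [2.57, 2.57, 3.14, 3.14, 3.14, 3.14, 3.14].

### API

Orientations are given as a rotation vector (axis times angle).
In Python, from cell import robot, grip, kin, viewer gives the robot as it stands. Calls block until the motion is done:
- robot.movep(position, orientation): joint-space move of the TCP to a pose.
- robot.servo_line(position, feed=150, rotation=None): straight line of the TCP; rotation=None keeps the orientation; feed is the mean speed in mm/s.
- robot.goto_joints(angles): joint-space move.
- grip(opening, newtons=None): opening from 0.0 (shut) to 1.0 (fully open); newtons is the grip in N (None keeps the last); returns when the fingers have stopped.
- robot.hold(seconds).
- kin.ik(position, orientation): joint angles nearest the present ones, or None.
- robot.observe(): the state.
- viewer.read_camera(name): name is "scene" or "side" or "wrist"; returns the picture (420x560x3 uint8, red, green, blue); there is no depth.
- viewer.camera_info(name): a dict with "camera_matrix" (3x3 intrinsics, pixels), "R" (3x3) and "t" (3): a world point X has camera coordinates R X + t. Camera axes: x right, y down, z forward; pixel columns grow to the right and rows downward; lengths in mm; the calibration is good to about 2 mm. A picture is of the moment at which its call begins: read the wrist's pose just before it. camera_info takes no time and is no camera call; for the wrist camera it gives the pose at the moment of the call.
A pose or a line that the arm cannot do raises robot.IKError and nothing moves.
- robot.job_done(): hands the job in; it is judged then, once.
Trained networks look in the newest picture that a camera, given by its name, has taken for a name from the list of things; names that differ only in an ending like _2 or _b are one class to them, and where a whole thing is asked for, a point or a joint stands for the part that bears it (a point fixed in the world has none). Each returns a list of dicts, best first, with "confidence" (0 to 1); they miss things now and then, are a little off and sometimes report something else, mostly with a low value. They report only what shows in the picture. A call takes as long as a camera call. They do not tell look-alikes from the thing itself.
- viewer.silhouettes(name, camera): "mask" (420x560 bool, what is visible of it).
- viewer.pinpoint(name, camera): "at" ([x, y, z] in mm, in the coordinates of the camera as it stood for that picture, good to about 4 mm: a listed point, or the origin of a listed thing).
The state is a dict: "t": time; "joints": joint angles; "joint_velocities": joint speeds; "joint_torque": joint torques, N m; "tcp_pos": TCP position; "tcp_rot": TCP orientation; "contact_force": force on the tool from outside, world axes, zero at the start; "wrist_torque": the same for the moment, N m; "grip_width": opening from 0.0 (shut) to 1.0 (fully open); "grip_force": force on a finger pad.
Only numpy, scipy, OpenCV 4.12 (cv2) and the standard library are available. Lean on these libraries where they do the work, as an engineer would, in place of code of your own. Each camera call takes 0.05 s, during which the arm holds its last target. There are 200 camera calls.

### The job

Three seat samples that look alike stand in a row, each a red sprung pad with an upright white tag in front of it. Press the pads down with the fingertips one after another, from the robot's left (+y) to its right, to feel which has the softest spring; then push the softest one's tag fully down and leave the other two tags up. Only press from above: do not lift, shove or knock over the stands or anything else on the bench, and finish clear with all pads sprung back up.

Things in the scene. Friction and masses are not known exactly. Their poses are not given: they have to be found in the camera images.
- stand_left: loose 2 kg sample stand, one of three alike in a row across the table (left is +y): wooden base 160 (x) x 96 (y) x 28 mm. Origin: centre of the underside, z up. Its sprung pad's centre is at x +30 mm, its upright tag at x -52 mm (the robot's end), both y 0. The tag slides in a dark guide block 30 x 64 mm, top 56 mm above the table. Which pad is softest changes from run to run and cannot be seen
- pad_left (a joint): how far stand_left's pad is pressed down, m: 0 at rest, 0.020 at its stop; a spring returns it. It yields from about 0.5 N. Pressed 10 mm, each stiffer pad resists at least 1.6 times as much as the next softer; all the way down takes about 4 N (softest) to 14 N (stiffest)
- pad_left_top (a point): centre of the top of stand_left's pad: a red disc 80 mm across (flat within 34 mm of its centre) with a ring of yellow dots, on a coil spring; 86 mm above the table at rest; it moves with the pad
- tag_left (a joint): how far the tag of stand_left is pushed down, m: 0 up, 0.020 fully down at its stop. It has no spring: it needs about 4 N and stays where it is left
- tag_left_top (a point): centre of the top edge of stand_left's tag: an upright white plate with an orange stripe, 16 mm thick (stand's x), 42 mm wide (y); top 82 mm above the table when up, 62 mm when fully down; it moves with the tag
- stand_middle: loose 2 kg sample stand, one of three alike in a row across the table (left is +y): wooden base 160 (x) x 96 (y) x 28 mm. Origin: centre of the underside, z up. Its sprung pad's centre is at x +30 mm, its upright tag at x -52 mm (the robot's end), both y 0. The tag slides in a dark guide block 30 x 64 mm, top 56 mm above the table. Which pad is softest changes from run to run and cannot be seen
- pad_middle (a joint): how far stand_middle's pad is pressed down, m: 0 at rest, 0.020 at its stop; a spring returns it. It yields from about 0.5 N. Pressed 10 mm, each stiffer pad resists at least 1.6 times as much as the next softer; all the way down takes about 4 N (softest) to 14 N (stiffest)
- pad_middle_top (a point): centre of the top of stand_middle's pad: a red disc 80 mm across (flat within 34 mm of its centre) with a ring of yellow dots, on a coil spring; 86 mm above the table at rest; it moves with the pad
- tag_middle (a joint): how far the tag of stand_middle is pushed down, m: 0 up, 0.020 fully down at its stop. It has no spring: it needs about 4 N and stays where it is left
- tag_middle_top (a point): centre of the top edge of stand_middle's tag: an upright white plate with an orange stripe, 16 mm thick (stand's x), 42 mm wide (y); top 82 mm above the table when up, 62 mm when fully down; it moves with the tag
- stand_right: loose 2 kg sample stand, one of three alike in a row across the table (left is +y): wooden base 160 (x) x 96 (y) x 28 mm. Origin: centre of the underside, z up. Its sprung pad's centre is at x +30 mm, its upright tag at x -52 mm (the robot's end), both y 0. The tag slides in a dark guide block 30 x 64 mm, top 56 mm above the table. Which pad is softest changes from run to run and cannot be seen
- pad_right (a joint): how far stand_right's pad is pressed down, m: 0 at rest, 0.020 at its stop; a spring returns it. It yields from about 0.5 N. Pressed 10 mm, each stiffer pad resists at least 1.6 times as much as the next softer; all the way down takes about 4 N (softest) to 14 N (stiffest)
- pad_right_top (a point): centre of the top of stand_right's pad: a red disc 80 mm across (flat within 34 mm of its centre) with a ring of yellow dots, on a coil spring; 86 mm above the table at rest; it moves with the pad
- tag_right (a joint): how far the tag of stand_right is pushed down, m: 0 up, 0.020 fully down at its stop. It has no spring: it needs about 4 N and stays where it is left
- tag_right_top (a point): centre of the top edge of stand_right's tag: an upright white plate with an orange stripe, 16 mm thick (stand's x), 42 mm wide (y); top 82 mm above the table when up, 62 mm when fully down; it moves with the tag
- spool: bystander: blue thread spool, 30 mm across and 40 mm tall, standing between two of the stands. Origin: centre of its underside
- offcut: bystander: pale wooden offcut 60 x 22 x 20 mm lying between two of the stands. Origin: centre of its underside
- staple_box: bystander: closed cardboard box of staples, 45 x 80 x 30 mm. Origin: centre of its underside
- tape_roll: bystander: yellow ring of tape, 90 mm across, 24 mm tall, lying flat. Origin: centre of its underside
- glue: bystander: white bottle with a red cap, 52 mm across and 120 mm tall. Origin: centre of its underside
- lantern: bystander: small lantern frame of pale wooden bars, foot 117 x 117 mm, 120 mm tall. Origin: centre of its underside
- staple_gun: bystander: grey and black pneumatic staple gun lying on its side, about 190 x 190 mm and 53 mm tall. Origin: centre of the underside of the grey barrel
Mind the look-alikes: they are no part of the job. What is shaped like the stand_right but pink or purple is not meant. Leave any blue or purple look-alike of the stand_middle alone.

How it is judged:
By the outcome, as a careful person would: the job done as asked, in the order asked, and still so for the second after the job is handed in, with the robot touching nothing.
It also fails if it takes over 54 s, if anything falls off the work surface, if the arm or the gripper's body presses on something with over 40 N, if the wrist force passes 120 N, or if a joint passes its speed limit or range.

## Working session

There is one attempt and no reset: what is moved stays moved. The work goes in short steps, each a Python script; the robot and the scene stay as the last script left them, time stands still between calls to the robot, and variables do not carry over. Pictures are saved under pics/ and viewed, at most 10 in all, crops included, and the job is handed in when it is done.

```bash
mkdir -p pics; cat > h.py <<'E'
from cell import robot, grip, kin, viewer
import numpy as np, cv2
def cam2w(p,info): return np.array(info["R"]).T@(np.array(p)-np.array(info["t"]))
E
python3 - <<'E'
from h import *
ims={}
for c in ["scene","side"]:
    im=viewer.read_camera(c); cv2.imwrite(f"pics/{c}0.png",im[:,:,::-1]); info=viewer.camera_info(c)
    for n in ["pad_left_top","pad_middle_top","pad_right_top","tag_left_top","tag_middle_top","tag_right_top"]:
        for d in viewer.pinpoint(n,c):
            K=np.array(info["camera_matrix"]); u=K@np.array(d["at"])
            print(c,n,round(d["confidence"],2),cam2w(d["at"],info).round(),(u[:2]/u[2]).round())
s=robot.observe(); print(s["t"],s["tcp_rot"],s["contact_force"])
E
```

```text
scene pad_left_top 0.78 [628. 242.  88.] [392. 192.]
scene pad_middle_top 0.87 [609.  -9.  87.] [300. 215.]
scene pad_middle_top 0.73 [322. 428.  85.] [389. 121.]
scene pad_middle_top 0.65 [361. 133.  85.] [309. 150.]
scene pad_middle_top 0.52 [584.   1.   2.] [300. 233.]
scene pad_right_top 0.84 [ 377. -445.   83.] [105. 209.]
scene pad_right_top 0.78 [ 619. -222.   85.] [218. 244.]
scene pad_right_top 0.69 [ 369. -256.   85.] [177. 187.]
scene tag_left_top 0.74 [549. 251.  81.] [379. 177.]
scene tag_middle_top 0.55 [532.   5.  82.] [292. 197.]
scene tag_middle_top 0.48 [349. 348.  79.] [371. 133.]
scene tag_middle_top 0.42 [388. 209.  80.] [337. 150.]
scene tag_middle_top 0.27 [ 618. -492.   -0.] [108. 306.]
scene tag_right_top 0.74 [ 536. -227.   79.] [206. 225.]
scene tag_right_top 0.68 [559. 433.   3.] [432. 184.]
scene tag_right_top 0.56 [ 291. -255.   85.] [171. 171.]
scene tag_right_top 0.43 [ 403. -530.   80.] [ 70. 226.]
scene tag_right_top 0.31 [777. 177.   0.] [399. 262.]
side pad_left_top 0.65 [632. 244.  87.] [212. 257.]
side pad_middle_top 0.96 [326. 425.  84.] [340. 360.]
side pad_middle_top 0.8 [362. 132.  85.] [348. 250.]
side pad_middle_top 0.63 [614.  -9.  88.] [257. 196.]
side pad_right_top 0.96 [ 620. -223.   92.] [279. 155.]
side pad_right_top 0.55 [ 381. -446.   87.] [373. 135.]
side pad_right_top 0.33 [563. 433.  -0.] [210. 363.]
side tag_left_top 0.46 [551. 250.  79.] [247. 269.]
side tag_middle_top 0.9 [352. 345.  81.] [333. 323.]
side tag_middle_top 0.64 [532.   6.  84.] [287. 206.]
side tag_middle_top 0.53 [385. 210.  76.] [330. 274.]
side tag_right_top 0.58 [ 406. -523.   78.] [368. 126.]
side tag_right_top 0.51 [ 538. -228.   86.] [307. 160.]
side tag_right_top 0.2 [ 621. -223.   89.] [279. 156.]
0.7 [6.40828295e-01 3.07548999e+00 7.98805691e-05] [-0.62709094  1.07664488  0.12836611]
```

```bash
python3 - <<'E'
import cv2
a=cv2.imread("pics/scene0.png");cv2.imwrite("pics/scene_big.png",cv2.resize(a,(800,600)))
c=a[150:290,160:440];cv2.imwrite("pics/scene_crop.png",cv2.resize(c,(800,400),interpolation=cv2.INTER_CUBIC))
E
```

```text
(no output)
```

View pics/scene_big.png

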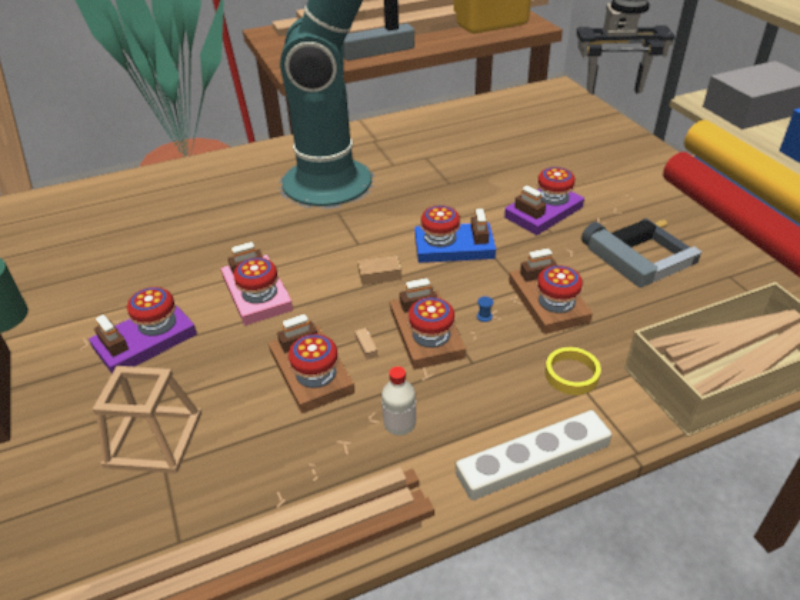

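View pics/scene_crop.png

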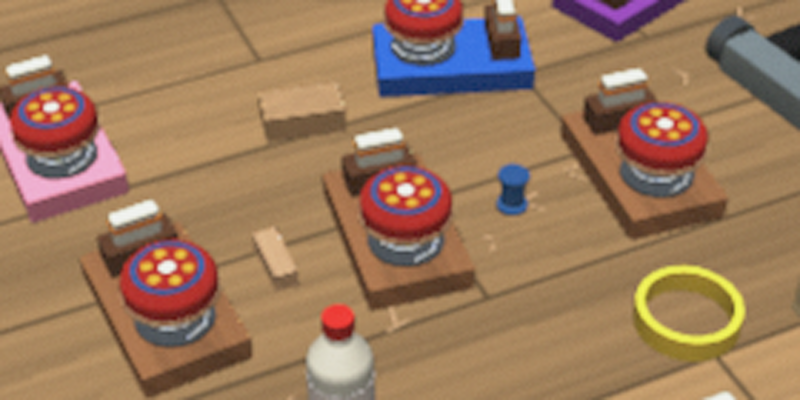

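View pics/side0.png

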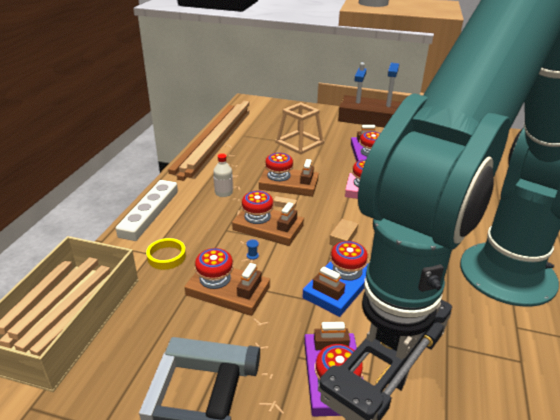

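Candidates in the scene image, as pad pixels:
- **Brown bases, the real stands:** left (392,192), middle (300,215), right (218,244).
- **Look-alikes to leave alone:** blue (309,150), purple (389,121), pink (177,187), purple (105,209).

The crop confirms that the three brown bases form a row. The spool stands between left and middle, and the offcut between middle and right. The two cameras agree: pad tops are at z≈86, tag tops at about 81, and pad to tag is 80–83 mm against the stated 82.

```bash
cat >> h.py <<'E'
PAD=dict(left=(630,243),middle=(611.5,-9),right=(619.5,-222.5))
TAG=dict(left=(550,250.5),middle=(532,5.5),right=(537,-227.5))
def rot(n):
    p,t=np.array(PAD[n]),np.array(TAG[n]); a=np.pi/2+np.arctan2(*(p-t)[::-1])/2
    return np.pi*np.array([np.cos(a),np.sin(a),0])
def fz(n=5):
    robot.hold(.15); f=[]
    for _ in range(n): f.append(robot.observe()["contact_force"]); robot.hold(.02)
    return np.mean(f,0)
def press(n):
    x,y=PAD[n]; robot.movep([x,y,150],rot(n)); robot.servo_line([x,y,96],feed=120)
    f0=fz(); out=[]
    for z in (82,76,72):
        robot.servo_line([x,y,z],feed=40); f=fz()-f0
        out.append((z,robot.observe()["tcp_pos"][2].round(1),f.round(2)))
    robot.servo_line([x,y,96],feed=60); out.append(("after",(fz()-f0).round(2)))
    robot.servo_line([x,y,150],feed=150); print(n,out,round(robot.observe()["t"],2))
E
python3 - <<'E'
from h import *
grip(0.0)
robot.movep([540,330,200],rot("left"))
press("left")
E
```

```text
left [(82, np.float64(82.1), array([-0.22,  0.38,  1.79])), (76, np.float64(76.2), array([0.46, 0.33, 2.37])), (72, np.float64(72.1), array([1.35, 0.44, 3.15])), ('after', array([-0.43,  0.51,  0.34]))] 7.97
```

```bash
python3 - <<'E'
from h import *
press("middle"); press("right")
im=viewer.read_camera("scene"); cv2.imwrite("pics/s1.png",cv2.resize(im[150:290,160:440,::-1],(800,400)))
E
```

```text
middle [(82, np.float64(82.3), array([1.89, 0.01, 2.11])), (76, np.float64(76.3), array([ 2.26, -0.53,  4.51])), (72, np.float64(72.4), array([ 1.48, -0.41,  6.07])), ('after', array([ 0.15, -0.12,  0.41]))] 12.83
right [(82, np.float64(82.4), array([ 0.99, -0.75,  2.15])), (76, np.float64(76.8), array([ 0.68, -0.4 ,  6.1 ])), (72, np.float64(73.2), array([-0.79, -0.12,  8.31])), ('after', array([ 0.18, -0.27, -0.47]))] 17.57
```

View pics/s1.png

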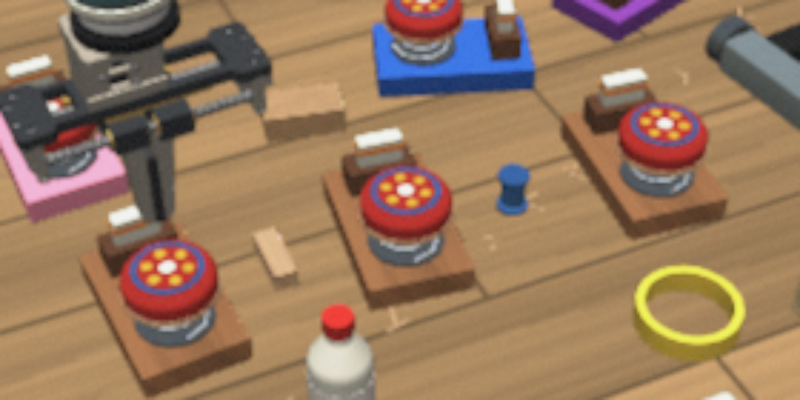

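The forces at z=76 are left 2.4 N, middle 4.5 N and right 6.1 N, so left is the softest. The picture shows all the stands where they were, with pads and tags up (the gripper is still hovering over the right stand). Next I push the left tag down.

```bash
python3 - <<'E'
from h import *
n="left"; x,y=TAG[n]; robot.movep([x,y,150],rot(n)); robot.servo_line([x,y,90],feed=120); f0=fz()
for z in (80,74,68,64,62,61,60,59,58,57):
    robot.servo_line([x,y,z],feed=40); f=fz()-f0; zz=robot.observe()["tcp_pos"][2]; print(z,round(zz,1),f.round(1))
    if f[2]>13: break
robot.servo_line([x,y,160],feed=120)
robot.movep([480,230,260],rot(n))
im=viewer.read_camera("scene"); cv2.imwrite("pics/s2.png",cv2.resize(im[150:290,160:440,::-1],(800,400)))
cv2.imwrite("pics/s2b.png",viewer.read_camera("side")[100:320,160:380,::-1])
for c in ("scene","side"):
  for d in viewer.pinpoint("tag_left_top",c): print(c,d["confidence"],cam2w(d["at"],viewer.camera_info(c)).round(1))
print(robot.observe()["t"])
E
```

```text
80 79.9 [ 0.1  0.6 -0.1]
74 73.9 [ 0.1 -0.4  0.3]
68 67.9 [-0.2 -0.3  0. ]
64 63.9 [ 0.1 -0.2 -0.1]
62 62.4 [-1.  -0.8  5.7]
61 62.3 [-2.9 -1.7 11.8]
60 62.3 [-4.7 -2.7 17.5]
scene 0.63 [549.8 252.5  61.4]
side 0.61 [549.4 247.2  59.8]
25.625
```

View pics/s2.png

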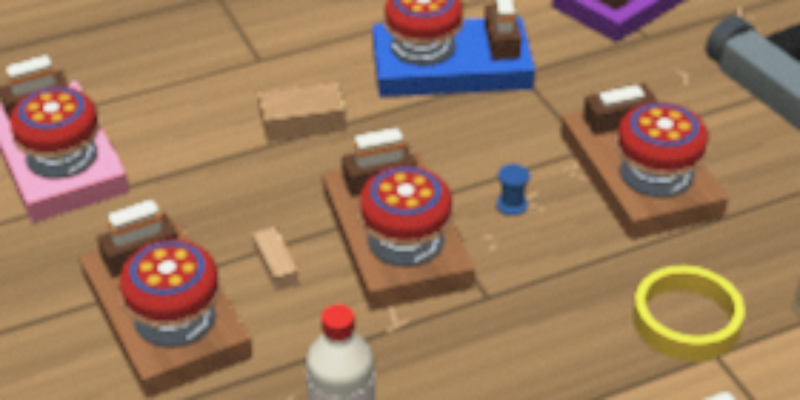

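View pics/s2b.png

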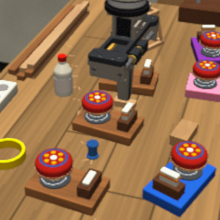

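The left tag is fully down: it stopped at 62.3 mm with 17 N on it. The other two tags are up, all pads are up, and nothing has been displaced.

```bash
python3 -c "
from h import *
print(robot.job_done())"
```

```text
the job is handed in; nothing more can be done
None
```

I pressed the pads left, middle, then right; the left one was softest, so its tag is fully down, the other two tags and all pads are up, and the job was handed in at about 26 s with the arm clear.

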